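Seat a block against the drilling fixture's stop and hold it

ROBOT

A 6-joint arm with a two-finger parallel gripper is mounted at the origin on a cart in front of the work surface, level with it; the furniture and walls round the work are solid. World frame = base frame: x ahead of the robot, y to its left, z up, the work surface at z = 0. Lengths are in mm, angles in rad, forces in N, time in s.
With the tool pointing down it reaches from about 225 to 875 mm from the base axis. Payload 3.4 kg.
Tool frame: the origin (TCP) lies midway between the tips of the shut fingers; the grasp point (between the pads) lies 19 mm behind it; x points along the fingers, y is the direction in which the jaws open and shut, and the axes are right-handed (so a half turn about x gives the same grasp; the last joint's range is limited). The gripper opens to 85 mm and grips with 20 to 120 N. Pads are 22 mm wide; open, the fingers measure 114 mm over their backs; the gripper's body (76 mm by 85 mm) begins 54 mm behind the grasp point. The pads swing forward as they close: fully open they stand 13 mm farther back than shut.
Start: joints at [-1.462, 0.276, 1.505, -0, 1.361, -0.121], TCP at [130.971, -559.919, 231.328] pointing down, gripper open.
Joint ranges: [-2.89, 2.89], [-0.75, 2.08], [0.22, 2.7], [-1.18, 4.32], [0.11, 2.71], [-2.7, 2.7]. Speed limits (rad/s): [2.57, 2.57, 3.14, 3.14, 3.14, 3.14].

INTERFACE

Orientations are given as a rotation vector (axis times angle).
In Python, from bench import bot, vision, ticket gives the robot as it stands.
- The arm moves only by the tool apply_moves, never from a script. Its argument "moves" is a list of rows, each an object of numbers: "x", "y", "z": the shift along the world's x, y, z in cm; "turn": the turn about the world's z in rad. In form: [{"x": .., "y": .., "z": .., "turn": ..}, ...]. A call has 1 to 20 rows; each row shifts and turns the commanded pose from where the row before left it; what a row does not reach is not made up. A row lasts 1/8 s, in which the tool goes at most 62.5 mm and 10.7 degrees, less where a joint would pass 70% of its speed; a pose out of reach is approached as far as the arm can. A call with a gripper value outside its range is refused whole. "hand" is the closure, from -1 (fully open) to 1 (shut), set as the call begins (left out, the last holds). The fingers move at their own pace and stop on an object; the grip force is fixed at half the most. Time passes only in rows, so rows that do not move let the fingers close. It gives the time, the measured TCP pose, the force and the opening at its end, in the units of the state.
- bot.state(): the state, without advancing time (a new reading comes with each control period).
- vision.read_camera(name): name is "scene" or "top" or "wrist"; returns the picture (420x560x3 uint8, blue, green, red); there is no depth.
- vision.get_calibration(name): a dict with "mtx" (3x3 intrinsics, pixels), "extrinsics" (4x4, takes a point from world to camera coordinates); the wrist camera has in their place "mount" (4x4, takes a point from camera to tool coordinates, whose origin is the TCP and whose axes are the tool frame's). Camera axes: x right, y up, looking along -z (the intrinsics and any distortion apply to the point x, -y, -z); pixel columns grow to the right and rows downward; lengths in mm; the calibration is good to about 2 mm. A picture is of the moment at which its call begins: read the wrist's pose just before it. get_calibration takes no time and is no camera call.
- ticket.hand_in(): hands the job in, once; it reports no verdict.
The state is a dict: "clock": time; "joint_positions": joint angles; "qvel": joint speeds; "joint_torque": joint torques, N m; "tcp_pos": TCP position; "tcp_rot": TCP orientation; "wrist_force": force on the tool from outside, world axes, zero at the start; "wrist_torque": the same for the moment, N m; "grip_width": finger opening in mm.
Only numpy, scipy, OpenCV 4.12 (cv2) and the standard library are available. Lean on these libraries where they do the work, as an engineer would, in place of code of your own. Each camera call takes 0.05 s, during which the arm holds its last target.

TASK

Get the pine offcut that lies in the row at the front of the bench ready for drilling: first pull the fixture's stop bar by its black knob all the way out to its end, so that its raised stop stands across the channel. Then lay the offcut flat and lengthwise on the fixture's bed, push it along the channel against the spring plunger until its end sits firmly on the stop, without forcing it, and finish while still holding it pressed there; leave the sanding block and the grey box where they are.

Things in the scene. Friction and masses are not known exactly. Their poses are not given: they have to be found in the camera images.
- offcut_center (a point): Centre (half-way up) of the loose pine offcut, a plain wooden block 44 wide (its x), 110 long (its y) and 35 mm high (its z), with a small drilled hole in its top, 0.11 to 0.23 kg. It lies flat near the front edge of the bench in a row with the wider sanding block and grey box, its long side roughly ahead of the robot. (A similar one at the far back is not meant.)
- sanding_block: Cork sanding block, 60x100x32 mm, loose, a bystander; origin at the centre of its underside, y along its length.
- grey_box: Small grey lidded box, 62x102x34 mm, loose, a bystander; origin at the centre of its underside, y along its length.
- fixture: Aluminium drilling fixture, fixed. Origin on the bench under the channel's middle; x along the channel in the pushing direction, y left, z up. Flat bed 10 mm high, y -45 to 45, x -150 to 95 mm. Two guide rails 16 mm high over the bed, 50 mm apart, 8 mm thick, x -3 to 15, flared back to x = -19 mm; behind that the bed is open. Plunger housing at x 52 to 94, y -25 to 25, 56 mm high.
- stop_point (a point): Point on the bed surface (10 mm over the bench) in the middle of the channel, in the plane of the stop's face (fixture x = 20 mm): with the stop bar out, the offcut's front end must come to this plane. Axes as the fixture's: x pushing direction.
- stop_bar (a joint): Stop bar, slides along fixture +y (left): 0 in, 0.056 m fully out at its hard end; starts at 0 to 0.012. Takes 3 to 5 N to pull (light return spring, more friction) and stays where left. Fully out, its raised stop, 36 mm wide and 13.5 mm high over the bed, stands in the middle of the channel; pushed in, it is parked right of the right rail.
- stop_knob (a point): Mid-height of the stop bar's upright round black knob, 20 mm in diameter; this point is 40, its top 57 and the carrier under it 22 mm over the bench. Moves with the bar; pushed in it stands 73 mm left of the channel's middle and 28 mm ahead (x) of the fixture's origin. Nothing taller than the carrier within 40 mm of it.
- plunger (a joint): Spring plunger, 0 when sprung out, grows as it is pushed in (fixture +x), end of travel 0.032 m. Its spring pushes back with 4 N at 0 and about 8 N at 0.022 m, where the offcut's end meets the pulled-out stop. It pushes the offcut back if let go. Pressed down on the bed the offcut drags as well, so push it level, not downwards.
- plunger_tip (a point): Tip of the plunger, a 12 mm round steel pin on the channel's centre line, 35 mm over the bench (above the stop bar); sprung out it stands 22 mm in front of the stop's face (x = -2 mm in the fixture).
- tool_case: Closed orange tool case, a fixed obstacle 0.10 m high, 0.43 m wide (its y) and about 0.36 m deep with its handle (its x), right behind the row of blocks; origin under its middle. Its handle and front reach 0.18 m towards the robot from the origin. Carry things above or around it.

How it is judged (in metres and radians):
On the way:
1. the stop bar is pulled fully out while the plunger is still sprung out (value of joint stop_bar above 0.052 m and value of joint plunger below 0.004 m), for 0.2 s.
At the end, for the whole second after the job is handed in: The stop bar is out (over 51 of 56 mm); the offcut lies flat (within 0.1 rad, no more than 5 mm off the bed), in line with the channel (within 0.1 rad and 7 mm), presses the plunger in by 18.5 to 26 mm and bears on the stop with more than 1 N; the robot still pushes or grips it and it is at rest (value of joint stop_bar above 0.051 m and value of joint plunger between 0.0185 and 0.026 m and contact force between offcut and stop_bar above 1 N and (contact force between offcut and the fingers above 1 N or contact force between offcut and the arm above 1 N) and y of offcut_center in the frame of stop_point between -0.007 and 0.007 m and z of offcut_center in the frame of stop_point below 0.0225 m and angle between the y axis of offcut_center and the x axis of stop_point, either way round below 0.1 rad and angle between offcut_center's own z axis and vertical below 0.1 rad and linear speed of offcut below 0.02 m/s); the arm keeps its last pose, push and grip.
It fails at once if the offcut is forced against the stop bar with more than 60 N (contact force between offcut and stop_bar above 60 N).
It fails at once if the sanding block is moved by more than 3 cm (distance of sanding_block from where it was at the start of the episode above 0.03 m).
It fails at once if the grey box is moved by more than 3 cm (distance of grey_box from where it was at the start of the episode above 0.03 m).
It also fails if it takes over 61 s, if anything falls off the work surface, if the arm or the gripper's body presses on something with over 40 N, if the wrist force passes 120 N, or if a joint passes its speed limit or range.

## Working session

There is one attempt and no reset: what is moved stays moved. The work goes in short steps, Python scripts to look and compute and a tool call to move; the robot and the scene stay as the last step left them, time stands still between calls to the robot, and variables do not carry over. Pictures are saved under pics/ and viewed, and the job is handed in when it is done.

Besides the shell and the picture viewer there is one more tool, called after "Emit:" as name([rows], argument=value, ...), one row to a line, values as JSON. apply_moves: Moves the arm, as the interface text tells. Its arguments: {"type":"object","properties":{"moves":{"type":"array"},"hand":{"type":"number"}},"required":["moves"]}

```bash
ls; mkdir -p pics; cat > h.py <<'E'
import numpy as np,cv2
from bench import bot,vision,ticket
def snap(n,f):
    im=vision.read_camera(n); cv2.imwrite('pics/'+f,im); return im
def proj(n,P):
    c=vision.get_calibration(n);E=np.array(c['extrinsics']);p=(E@np.r_[P,1])[:3];q=np.array(c['mtx'])@np.array([p[0],-p[1],-p[2]]);return q[:2]/q[2]
def unproj(n,uv,z):
    c=vision.get_calibration(n);E=np.array(c['extrinsics']);K=np.array(c['mtx'])
    d=np.linalg.inv(K)@np.array([uv[0],uv[1],1.]);d=np.array([d[0],-d[1],-d[2]])
    R=E[:3,:3];o=-R.T@E[:3,3];w=R.T@d;return o+w*(z-o[2])/w[2]
E
python3 - <<'E'
from h import *
for n in ('scene','top','wrist'):
    print(n,vision.get_calibration(n)); snap(n,n+'0.png')
print(bot.state())
E
```

```text
pics
scene {'mtx': array([[530.02160346,   0.        , 281.03273694],
       [  0.        , 530.02160346, 211.31383686],
       [  0.        ,   0.        ,   1.        ]]), 'extrinsics': array([[-8.61192262e-01, -5.07922835e-01,  1.90336778e-02,
         4.43993775e+02],
       [ 3.33966536e-01, -5.37222780e-01,  7.74505028e-01,
        -2.35948336e+02],
       [-3.83163464e-01,  6.73354349e-01,  6.32281331e-01,
        -1.19284634e+03],
       [ 0.00000000e+00,  0.00000000e+00,  0.00000000e+00,
         1.00000000e+00]])}
top {'mtx': array([[522.128138  ,   0.        , 289.97621166],
       [  0.        , 522.128138  , 210.07311856],
       [  0.        ,   0.        ,   1.        ]]), 'extrinsics': array([[ 5.01188773e-02, -9.98742219e-01, -1.44154549e-03,
        -3.11472208e+01],
       [ 9.77242715e-01,  4.87420099e-02,  2.06448281e-01,
        -5.43476667e+02],
       [-2.06118350e-01, -1.17556959e-02,  9.78456452e-01,
        -1.49235309e+03],
       [ 0.00000000e+00,  0.00000000e+00,  0.00000000e+00,
         1.00000000e+00]])}
wrist {'mtx': array([[304.44081461,   0.       
[... 439 characters left out ...]
e+00,
         1.00000000e+00]])}
{'clock': 0.15, 'joint_positions': array([-1.46199009e+00,  2.76457562e-01,  1.50581726e+00,  1.77705242e-05,
        1.36067504e+00, -1.21000960e-01]), 'qvel': array([-0.00237095, -0.00328811, -0.00465534,  0.00143643,  0.00064632,
        0.00106161]), 'joint_torque': array([ 4.15711020e-04, -4.17142975e+01, -2.46032345e+01, -2.40444688e-04,
        7.62427517e-03,  1.88035546e-05]), 'tcp_pos': array([ 130.93896049, -559.51166686,  230.64393559]), 'tcp_rot': array([ 2.10030953,  0.24382835, -2.10025529]), 'wrist_force': array([0.65105231, 0.27747481, 0.38386023]), 'wrist_torque': array([0.0214008 , 0.02954216, 0.05429436]), 'grip_width': 85.53716016957141}
```

View pics/scene0.png

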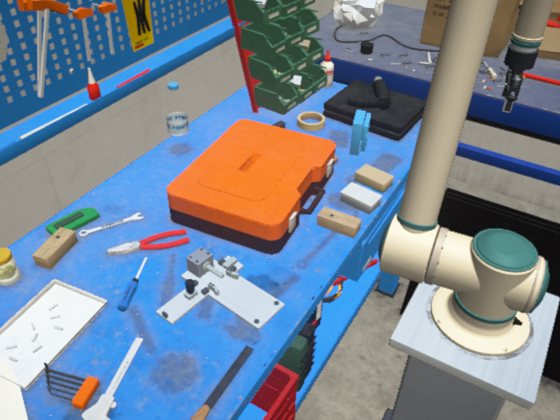

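View pics/top0.png

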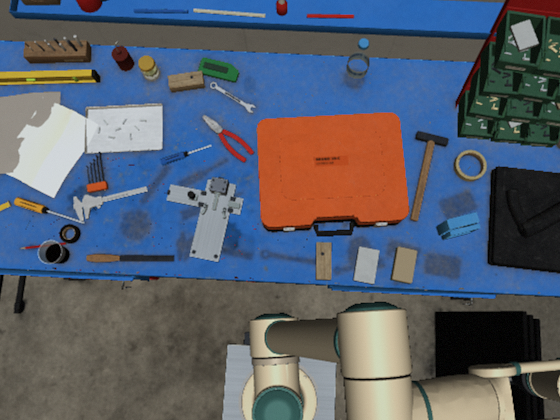

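View pics/wrist0.png

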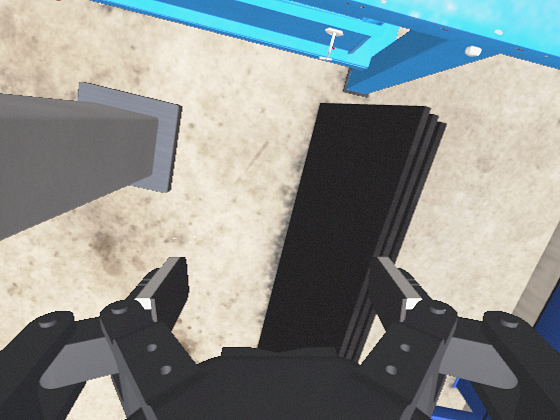

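The top view shows the pine offcut, with its hole, at about (323,260). The grey box is at (367,265), the sanding block at (404,264), and the fixture at about (210,215) with its knob near (193,193). I'll enlarge these areas to measure.

```bash
python3 - <<'E'
import cv2
im=cv2.imread('pics/top0.png')
a=im[170:270,160:260];cv2.imwrite('pics/z1.png',cv2.resize(a,None,fx=6,fy=6,interpolation=cv2.INTER_CUBIC))
a=im[225:300,300:430];cv2.imwrite('pics/z2.png',cv2.resize(a,None,fx=6,fy=6,interpolation=cv2.INTER_CUBIC))
im=cv2.imread('pics/scene0.png')
a=im[240:335,150:290];cv2.imwrite('pics/z3.png',cv2.resize(a,None,fx=5.5,fy=5.5,interpolation=cv2.INTER_CUBIC))
E
```

```text
(no output)
```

View pics/z1.png

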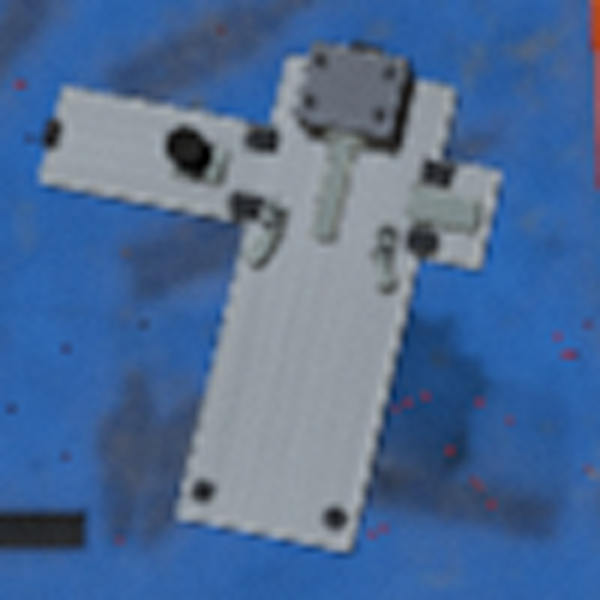

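View pics/z2.png

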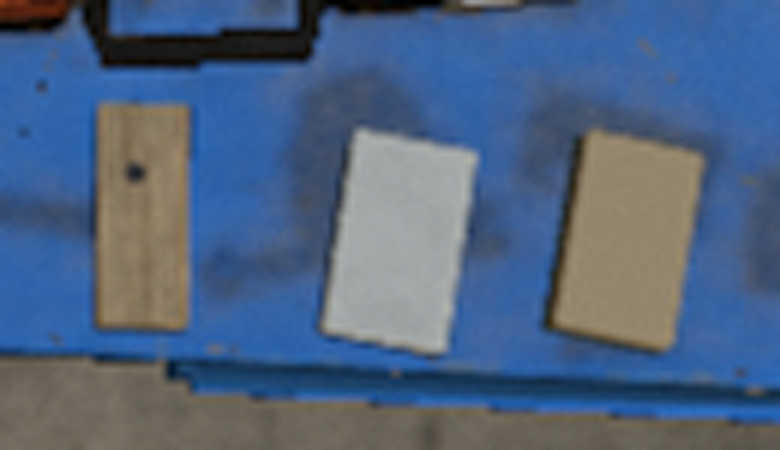

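View pics/z3.png

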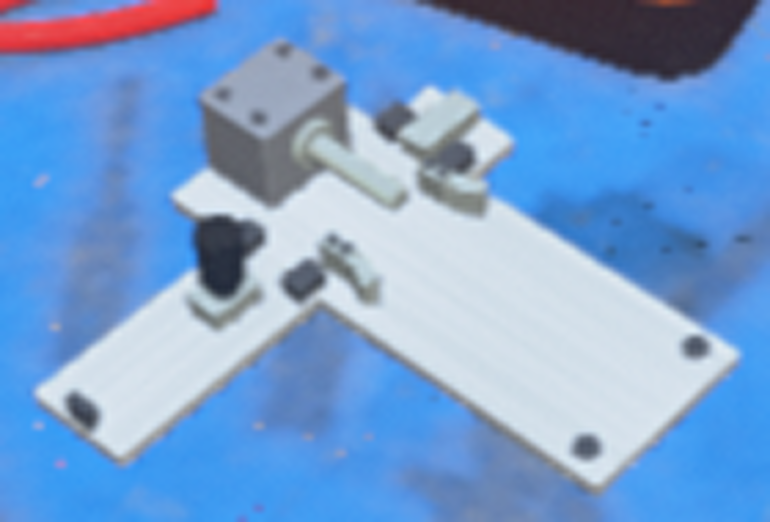

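```bash
python3 - <<'E'
from h import *
from scipy.optimize import least_squares
f=lambda u,s,o:((u[0]+.5)/s-.5+o[0],(u[1]+.5)/s-.5+o[1])
T=lambda u:('top',f(u,6,(160,170)));S=lambda u:('scene',f(u,5.5,(150,240)))
K=[((-150,45,10),T((182,520))),((-150,-45,10),T((352,551))),((95,45,10),T((290,58))),((95,-45,10),T((455,86))),
((52,25,56),T((299,121))),((52,-25,56),T((400,145))),((94,25,56),T((316,42))),
((-150,-45,10),S((740,354))),((-150,45,10),S((597,490))),((95,45,10),S((173,195))),((94,-25,56),S((285,40))),((94,25,56),S((200,97))),((52,25,56),S((270,140))),((52,-25,56),S((345,85))),((-2,0,41),T((330,240)))]
def tf(p,P):
    c,s=np.cos(p[2]),np.sin(p[2]);return np.array([p[0]+c*P[0]-s*P[1],p[1]+s*P[0]+c*P[1],P[2]])
r=lambda p:np.concatenate([proj(n,tf(p,P))-uv for P,(n,uv) in K])
s=least_squares(r,[500,200,0],loss='soft_l1');p=s.x;print(p);print(s.fun.reshape(-1,2).round(1).tolist())
# knob
for n,uv in (T((187,148)),S((216,222))):
    w=unproj(n,uv,57)-[p[0],p[1],0];c,si=np.cos(p[2]),np.sin(p[2]);print('knob',n,w[0]*c+w[1]*si,-w[0]*si+w[1]*c,w+[p[0],p[1],0])
F=lambda u:f(u,6,(300,225))
for nm,cs in dict(off=[(97,102),(190,102),(188,329),(97,329)],grey=[(358,128),(478,153),(446,354),(322,330)],sand=[(590,128),(704,155),(668,352),(553,327)]).items():
    z=35 if nm=='off' else 33
    W=np.array([unproj('top',F(u),z) for u in cs]);print(nm,W.mean(0),[np.linalg.norm(W[i]-W[i-1]) for i in range(4)],'ang',np.arctan2(*( (W[0]+W[1]-W[2]-W[3])[[1,0]])))
E
```

```text
[ 5.39970833e+02  2.25515962e+02 -1.51424519e-01]
[[-1.0, -0.3], [-0.1, 0.5], [-0.1, -0.5], [0.8, 0.4], [-0.8, -0.2], [-1.3, -1.0], [-0.4, -0.3], [1.0, -0.1], [0.8, -0.3], [0.1, 0.0], [-0.1, -1.1], [-0.1, -0.4], [-0.3, 0.1], [1.4, -1.4], [-1.2, -0.1]]
knob top 26.963557213969345 73.79290534433746 [577.757253   294.39711087  57.        ]
knob scene 33.586054186269344 71.89452032665233 [584.0176053  291.52146818  57.        ]
off [ 402.46848183 -109.78282863   35.        ] [np.float64(111.75893556451543), np.float64(46.048146907508915), np.float64(111.78317414262365), np.float64(44.38793372059441)] ang 0.03252311928137591
grey [ 396.28411743 -236.96822107   33.        ] [np.float64(101.43451039258045), np.float64(60.239122101849254), np.float64(100.39570949354331), np.float64(61.27565324237885)] ang -0.1462263297661596
sand [ 402.2311425  -348.67597322   33.        ] [np.float64(100.40982143009526), np.float64(57.32118785034113), np.float64(99.15625844145447), np.float64(56.879261700002644)] ang -0.17544869377164385
```

```bash
cat >> h.py <<'E'
from scipy.spatial.transform import Rotation as Ro
def st():
    s=bot.state();R=Ro.from_rotvec(s['tcp_rot']).as_matrix()
    print('t',s['clock'],'tcp',s['tcp_pos'].round(1),'x',R[:,0].round(3),'yawY',np.arctan2(R[1,1],R[0,1]).round(4),'F',s['wrist_force'].round(1),'w',round(s['grip_width'],1),'q',s['joint_positions'].round(2));return s,R
E
python3 -c "
from h import *
st()"
```

```text
t 0.15 tcp [ 130.9 -559.5  230.6] x [-0.     0.001 -1.   ] yawY -1.341 F [0.7 0.3 0.4] w 85.5 q [-1.46  0.28  1.51  0.    1.36 -0.12]
```

Emit:
apply_moves([
  {"x":3.1,"y":3,"turn":-0.05},
  {"x":3.1,"y":3,"turn":-0.05},
  {"x":3.1,"y":3,"turn":-0.05},
  {"x":3.1,"y":3,"turn":-0.05},
  {"x":3.1,"y":3,"turn":-0.05},
  {"x":3.1,"y":3,"turn":-0.05},
  {"x":3.1,"y":3,"turn":-0.08},
  {"x":1.25,"y":4.4},
  {"x":1.25,"y":4.4},
  {"x":1.25,"y":4.4},
  {"x":1.25,"y":4.4},
  {"x":1.25,"y":4.4},
  {"x":1.25,"y":4.4},
  {"x":1.25,"y":4.4},
  {"x":1.25,"y":4.4},
], hand=-1)

```text
validation failed for argument at $.mo...
```

Emit:
apply_moves([
  {"x":1.8,"y":4.2},
  {"x":1.8,"y":4.2},
  {"x":1.8,"y":4.2},
  {"x":1.8,"y":4.2},
  {"x":1.8,"y":4.2},
  {"x":1.8,"y":4.2},
  {"x":1.8,"y":4.2},
  {},
  {},
], hand=0)

```text
validation failed for argument at $.mo...
```

```bash
python3 - <<'E'
from h import *
st(); snap('wrist','w1.png')
E
```

```text
t 0.15 tcp [ 130.9 -559.5  230.6] x [-0.     0.001 -1.   ] yawY -1.341 F [0.7 0.3 0.4] w 85.5 q [-1.46  0.28  1.51  0.    1.36 -0.12]
```

View pics/w1.png

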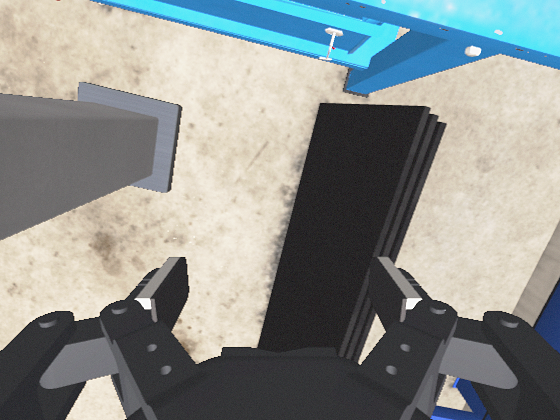

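Both calls were refused and the arm hasn't moved, so the picture is the same as before. All four keys are probably required in each row.

Emit:
apply_moves([
  {"x":3.1,"y":3,"z":0,"turn":-0.05},
  {"x":3.1,"y":3,"z":0,"turn":-0.05},
  {"x":3.1,"y":3,"z":0,"turn":-0.05},
  {"x":3.1,"y":3,"z":0,"turn":-0.05},
  {"x":3.1,"y":3,"z":0,"turn":-0.05},
  {"x":3.1,"y":3,"z":0,"turn":-0.05},
  {"x":3.1,"y":3,"z":0,"turn":-0.08},
  {"x":1.25,"y":4.4,"z":0,"turn":0},
  {"x":1.25,"y":4.4,"z":0,"turn":0},
  {"x":1.25,"y":4.4,"z":0,"turn":0},
  {"x":1.25,"y":4.4,"z":0,"turn":0},
  {"x":1.25,"y":4.4,"z":0,"turn":0},
  {"x":1.25,"y":4.4,"z":0,"turn":0},
  {"x":1.25,"y":4.4,"z":0,"turn":0},
  {"x":1.25,"y":4.4,"z":0,"turn":0},
], hand=-1)

```text
clock: 2.08
tcp_pos: [448.1, 3.6, 231.4]
tcp_rot: [-2.144, 0.161, 2.143]
wrist_force: [0.8, -0.5, 0.3]
grip_width: 85.6
```

Emit:
apply_moves([
  {"x":1.8,"y":4.2,"z":0,"turn":0},
  {"x":1.8,"y":4.2,"z":0,"turn":0},
  {"x":1.8,"y":4.2,"z":0,"turn":0},
  {"x":1.8,"y":4.2,"z":0,"turn":0},
  {"x":1.8,"y":4.2,"z":0,"turn":0},
  {"x":1.8,"y":4.2,"z":0,"turn":0},
  {"x":1.8,"y":4.2,"z":0,"turn":0},
  {"x":0,"y":0,"z":0,"turn":0},
  {"x":0,"y":0,"z":0,"turn":0},
], hand=0)

```text
clock: 3.2
tcp_pos: [573.4, 295.6, 230.8]
tcp_rot: [-2.143, 0.162, 2.146]
wrist_force: [-0.8, 0.2, 0.5]
grip_width: 42.5
```

```bash
python3 - <<'E'
from h import *
st(); snap('wrist','w2.png')
E
```

```text
t 3.2 tcp [573.4 295.6 230.8] x [-0.001 -0.001 -1.   ] yawY -1.7206 F [-0.8  0.2  0.5] w 42.5 q [ 0.37  0.38  1.34 -0.    1.42  2.09]
```

View pics/w2.png

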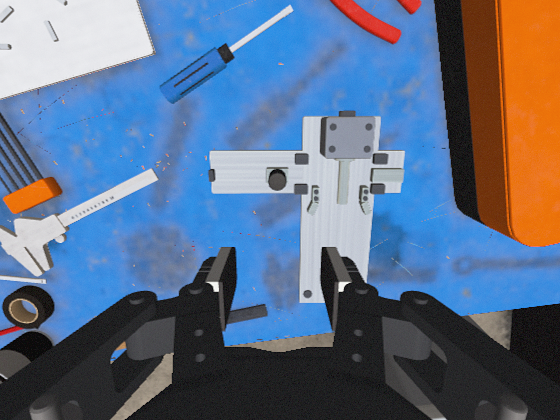

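The knob top is at about (277,180), the plunger pin's end at (342,203), and the housing top spans (320–378, 117–158).

```bash
cat >> h.py <<'E'
def wun(s,R,uv,z):
    c=vision.get_calibration('wrist');K=c['mtx'];M=c['mount']
    d=np.linalg.inv(K)@np.array([uv[0],uv[1],1.]);d=np.array([d[0],-d[1],-d[2]])
    o=R@M[:3,3]+s['tcp_pos'];w=R@(M[:3,:3]@d);return o+w*(z-o[2])/w[2]
FX=np.array([540,225.5,-0.1514])
def tofx(w):
    c,s=np.cos(FX[2]),np.sin(FX[2]);a,b=w[0]-FX[0],w[1]-FX[1];return np.array([c*a+s*b,-s*a+c*b])
def fromfx(x,y):
    c,s=np.cos(FX[2]),np.sin(FX[2]);return np.array([FX[0]+c*x-s*y,FX[1]+s*x+c*y])
E
python3 - <<'E'
from h import *
s,R=st()
for uv,z,n in [((277,180),57,'knob'),((321,158),56,'h52,25'),((378,158),56,'h52,-25'),((321,118),56,'h94,25'),((376,117),56,'h94,-25'),((342,203),41,'pin -2,0'),((302,117),10,'95,45'),((380,117),10,'95,-45'),((300,302),10,'-150,45')]:
    w=wun(s,R,uv,z);print(n,w.round(1),tofx(w).round(1))
E
```

```text
t 3.25 tcp [573.4 295.1 231.1] x [-0.001 -0.001 -1.   ] yawY -1.7214 F [-0.4 -0.2  0.3] w 42.5 q [ 0.37  0.38  1.34 -0.    1.42  2.09]
knob [583.6 294.6  57. ] [32.7 74.9]
h52,25 [599.5 246.   56. ] [55.7 29.2]
h52,-25 [590.6 187.5  56. ] [ 55.8 -30. ]
h94,25 [639.1 241.6  56. ] [95.5 30.8]
h94,-25 [631.8 187.   56. ] [ 96.6 -24.2]
pin -2,0 [543.4 226.2  41. ] [3.3 1.3]
95,45 [642.7 256.7  10. ] [96.9 46.3]
95,-45 [629.4 168.3  10. ] [ 97.  -43.1]
-150,45 [403.  290.4  10. ] [-145.2   43.5]
```

Emit:
apply_moves([
  {"x":0.4,"y":-0.1,"z":-4,"turn":0},
  {"x":0.4,"y":0,"z":-4,"turn":0},
  {"x":0,"y":0,"z":-4,"turn":0},
  {"x":0,"y":0,"z":-2,"turn":0},
  {"x":0,"y":0,"z":0,"turn":0},
])

```text
clock: 3.88
tcp_pos: [580.4, 293.2, 89.9]
tcp_rot: [-2.139, 0.165, 2.148]
wrist_force: [0.4, -1.0, 0.4]
grip_width: 42.7
```

```bash
python3 - <<'E'
from h import *
s,R=st(); snap('wrist','w3.png')
E
```

```text
t 3.875 tcp [580.4 293.2  89.9] x [-0.004 -0.002 -1.   ] yawY -1.7225 F [ 0.4 -1.   0.4] w 42.7 q [ 0.36  0.49  1.53 -0.    1.12  2.08]
```

View pics/w3.png

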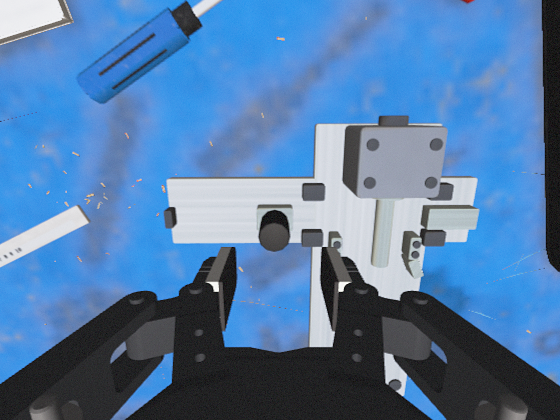

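The knob top is at about (274,237), between the jaws' lanes and nearly centred.

```bash
python3 - <<'E'
from h import *
s,R=st()
for uv,z,n in [((274,237),57,'knob'),((356,197),56,'h52,25'),((446,197),56,'h52,-25'),((344,126),56,'h94,25'),((447,125),56,'h94,-25'),((379,266),41,'pin -2,0'),((315,125),10,'95,45')]:
    w=wun(s,R,uv,z);print(n,w.round(1),tofx(w).round(1))
E
```

```text
t 3.925 tcp [581.7 293.9  91.5] x [-0.001 -0.001 -1.   ] yawY -1.7222 F [0.9 0.2 0.4] w 43.0 q [ 0.36  0.49  1.53 -0.    1.12  2.08]
knob [583.2 296.5  57. ] [32.  76.7]
h52,25 [600.8 243.7  56. ] [57.4 27.2]
h52,-25 [592.6 190.   56. ] [ 57.4 -27.2]
h94,25 [643.2 247.1  56. ] [98.8 36.9]
h94,-25 [635.  189.4  56. ] [ 99.3 -21.3]
pin -2,0 [544.4 228.4  41. ] [3.9 3.6]
95,45 [644.7 257.9  10. ] [98.6 47.8]
```

Emit:
apply_moves([
  {"x":0.1,"y":0.15,"z":-2,"turn":0},
  {"x":0,"y":0,"z":-2,"turn":0},
  {"x":0,"y":0,"z":-1.5,"turn":0},
  {"x":0,"y":0,"z":-0.8,"turn":0},
  {"x":0,"y":0,"z":0,"turn":0},
])

```text
clock: 4.55
tcp_pos: [583.0, 296.5, 28.3]
tcp_rot: [-2.143, 0.162, 2.144]
wrist_force: [-0.3, -0.0, 0.1]
grip_width: 42.4
```

Emit:
apply_moves([
  {"x":0,"y":0,"z":0,"turn":0},
  {"x":0,"y":0,"z":0,"turn":0},
  {"x":0,"y":0,"z":0,"turn":0},
  {"x":0,"y":0,"z":0,"turn":0},
  {"x":0,"y":0,"z":0,"turn":0},
], hand=1)

```text
clock: 5.18
tcp_pos: [583.5, 296.5, 29.4]
tcp_rot: [-2.145, 0.161, 2.142]
wrist_force: [-0.7, -0.8, 5.2]
grip_width: 18.1
```

```bash
python3 - <<'E'
from h import *
s,R=st(); snap('wrist','w4.png');print(tofx(s['tcp_pos']))
E
```

```text
t 5.175 tcp [583.5 296.5  29.4] x [ 0.002  0.    -1.   ] yawY -1.7208 F [-0.7 -0.8  5.2] w 18.1 q [ 0.36  0.55  1.59 -0.    1.    2.09]
[32.33264722 76.80343072]
```

View pics/w4.png

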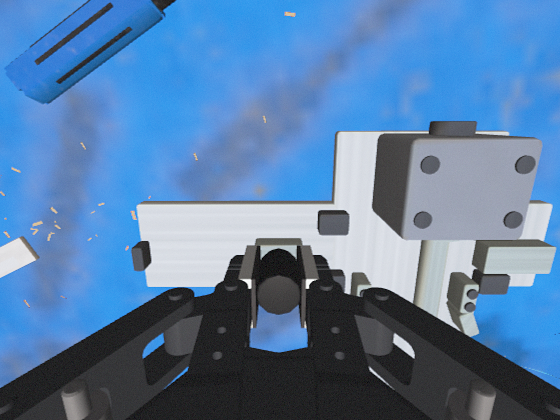

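The jaws close around the knob, which shows at about (280,285). I'll pull along fixture +y.

Emit:
apply_moves([
  {"x":0.08,"y":0.5,"z":0,"turn":0},
  {"x":0.08,"y":0.5,"z":0,"turn":0},
  {"x":0.08,"y":0.5,"z":0,"turn":0},
  {"x":0.08,"y":0.5,"z":0,"turn":0},
  {"x":0.08,"y":0.5,"z":0,"turn":0},
  {"x":0.07,"y":0.5,"z":0,"turn":0},
  {"x":0.07,"y":0.5,"z":0,"turn":0},
  {"x":0.07,"y":0.5,"z":0,"turn":0},
  {"x":0.07,"y":0.5,"z":0,"turn":0},
  {"x":0,"y":0,"z":0,"turn":0},
])

```text
clock: 6.48
tcp_pos: [590.2, 341.3, 29.3]
tcp_rot: [-2.145, 0.162, 2.143]
wrist_force: [0.1, -2.7, 5.1]
grip_width: 18.1
```

Emit:
apply_moves([
  {"x":0.04,"y":0.3,"z":0,"turn":0},
  {"x":0.04,"y":0.3,"z":0,"turn":0},
  {"x":0,"y":0,"z":0,"turn":0},
])

```text
clock: 6.85
tcp_pos: [591.0, 346.9, 29.3]
tcp_rot: [-2.145, 0.162, 2.143]
wrist_force: [-0.0, -3.5, 7.2]
grip_width: 18.2
```

Emit:
apply_moves([
  {"x":0.03,"y":0.2,"z":0,"turn":0},
  {"x":0.03,"y":0.2,"z":0,"turn":0},
  {"x":0,"y":0,"z":0,"turn":0},
])

```text
clock: 7.22
tcp_pos: [591.4, 349.5, 29.3]
tcp_rot: [-2.146, 0.164, 2.145]
wrist_force: [-1.1, -6.2, 7.1]
grip_width: 17.9
```

Emit:
apply_moves([
  {"x":0.03,"y":0.2,"z":0,"turn":0},
  {"x":0.03,"y":0.2,"z":0,"turn":0},
  {"x":0,"y":0,"z":0,"turn":0},
])

```text
clock: 7.6
tcp_pos: [591.3, 349.6, 29.2]
tcp_rot: [-2.148, 0.171, 2.15]
wrist_force: [-1.3, -15.0, 10.1]
grip_width: 18.8
```

```bash
python3 - <<'E'
from h import *
s,R=st(); im=snap('wrist','w5.png');print(tofx(s['tcp_pos']))
im=snap('scene','s5.png');cv2.imwrite('pics/s5z.png',cv2.resize(im[240:335,150:290],None,fx=5.5,fy=5.5,interpolation=cv2.INTER_CUBIC))
E
```

```text
t 7.6 tcp [591.3 349.6  29.2] x [-0.002 -0.01  -1.   ] yawY -1.7191 F [ -1.3 -15.   10.1] w 18.8 q [ 0.44  0.59  1.5  -0.01  1.05  2.16]
[ 32.02692045 130.38231593]
```

View pics/w5.png

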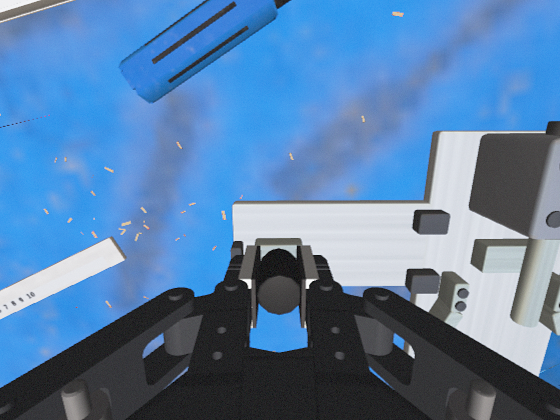

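View pics/s5z.png

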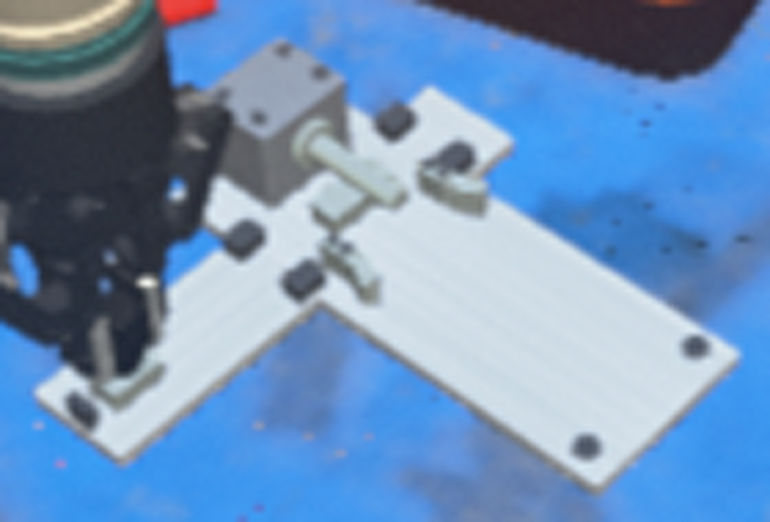

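The scene view shows the raised stop under the pin in mid-channel, at about (340,200). The bar has stalled with 15 N on it, so it's at its hard end. I'll release the knob and go up.

Emit:
apply_moves([
  {"x":0,"y":0,"z":0,"turn":0},
  {"x":0,"y":0,"z":0,"turn":0},
  {"x":0,"y":0,"z":0,"turn":0},
  {"x":0,"y":0,"z":3,"turn":0},
  {"x":0,"y":0,"z":4,"turn":0},
  {"x":0,"y":0,"z":4,"turn":0},
  {"x":0,"y":0,"z":4,"turn":0},
  {"x":0,"y":0,"z":4,"turn":0},
  {"x":0,"y":0,"z":2,"turn":0},
], hand=0)

```text
clock: 8.82
tcp_pos: [592.4, 356.6, 241.2]
tcp_rot: [-2.146, 0.158, 2.139]
wrist_force: [0.1, 0.1, -0.7]
grip_width: 42.9
```

```bash
python3 - <<'E'
from h import *
s,R=st(); im=snap('wrist','w6.png')
E
```

```text
t 8.825 tcp [592.4 356.6 241.2] x [ 0.004  0.002 -1.   ] yawY -1.7203 F [ 0.1  0.1 -0.7] w 42.9 q [0.44 0.45 1.21 0.   1.47 2.16]
```

View pics/w6.png

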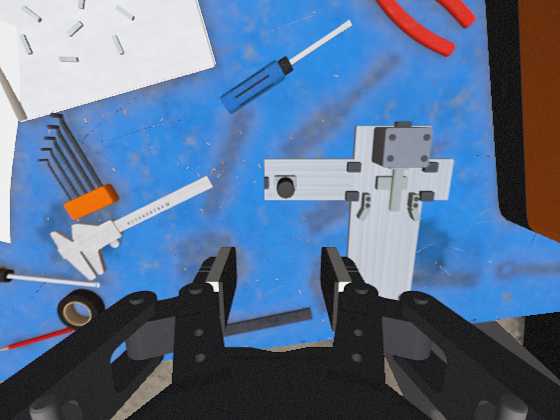

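The stop stands across the channel under the pin at about (392,183), and the knob is at (285,187). The bar stayed out, so I'll go to the offcut.

Emit:
apply_moves([
  {"x":-1.7,"y":-3.9,"z":0,"turn":0.02},
  {"x":-1.7,"y":-3.9,"z":0,"turn":0.02},
  {"x":-1.7,"y":-3.9,"z":0,"turn":0.02},
  {"x":-1.7,"y":-3.9,"z":0,"turn":0.02},
  {"x":-1.7,"y":-3.9,"z":0,"turn":0.02},
  {"x":-1.7,"y":-3.9,"z":0,"turn":0.02},
  {"x":-1.7,"y":-3.9,"z":0,"turn":0.02},
  {"x":-1.7,"y":-3.9,"z":0,"turn":0.02},
  {"x":-1.7,"y":-3.9,"z":0,"turn":0.02},
  {"x":-1.7,"y":-3.9,"z":0,"turn":0},
  {"x":-1.7,"y":-3.9,"z":0,"turn":0},
  {"x":-1.8,"y":-3.8,"z":0,"turn":0},
  {"x":0,"y":0,"z":-3,"turn":0},
  {"x":0,"y":0,"z":0,"turn":0},
  {"x":0,"y":0,"z":0,"turn":0},
], hand=-1)

```text
clock: 10.75
tcp_pos: [387.2, -111.1, 208.6]
tcp_rot: [2.206, 0.034, -2.206]
wrist_force: [-0.0, 0.2, 0.2]
grip_width: 85.4
```

```bash
python3 - <<'E'
from h import *
s,R=st(); im=snap('wrist','w7.png')
E
```

```text
t 10.75 tcp [ 387.2 -111.1  208.6] x [ 0.  0. -1.] yawY -1.5402 F [-0.   0.2  0.2] w 85.4 q [-0.45  0.03  1.87  0.    1.24  1.09]
```

View pics/w7.png

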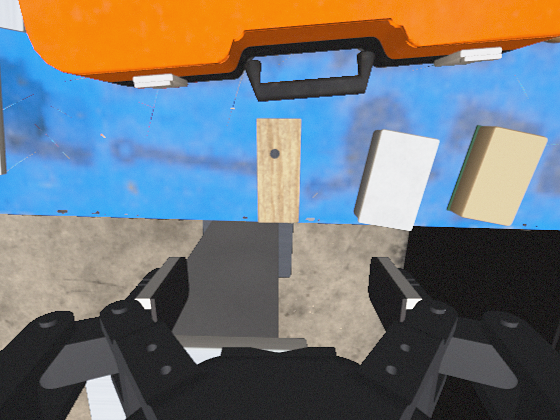

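The offcut's top corners are at about (256,119), (300,118), (299,222) and (258,222), squarely between the jaw lanes. Its near end is close to the bench edge, and the case handle is well ahead at row 100.

```bash
python3 - <<'E'
from h import *
s,R=st()
W=np.array([wun(s,R,u,35) for u in [(256,119),(300,118),(299,222),(258,222)]]);print(W.round(1),W.mean(0));d=(W[0]+W[1]-W[2]-W[3]);print(np.arctan2(d[1],d[0]))
print('handle',wun(s,R,(300,99),50),'grey left',wun(s,R,(358,218),20), 'edge',wun(s,R,(300,220),0))
E
```

```text
t 10.8 tcp [ 387.5 -111.2  209. ] x [ 0.001 -0.    -1.   ] yawY -1.5399 F [-0.1 -0.   0.4] w 85.6 q [-0.45  0.03  1.87  0.    1.24  1.09]
[[ 459.2  -87.1   35. ]
 [ 461.5 -131.    35. ]
 [ 352.1 -135.5   35. ]
 [ 350.7  -90.5   35. ]] [ 405.86832464 -111.0229165    35.        ]
0.036320571145515027
handle [ 478.38116347 -129.06122849   50.        ] grey left [ 353.97189469 -204.02588226   20.        ] edge [ 342.95428563 -139.52004962    0.        ]
```

Emit:
apply_moves([
  {"x":0.2,"y":0,"z":-4,"turn":0},
  {"x":0,"y":0,"z":-4,"turn":0},
  {"x":0,"y":0,"z":-4,"turn":0},
  {"x":0,"y":0,"z":-4,"turn":0},
  {"x":0,"y":0,"z":-2.5,"turn":0},
  {"x":0,"y":0,"z":-1.5,"turn":0},
  {"x":0,"y":0,"z":-0.7,"turn":0},
  {"x":0,"y":0,"z":0,"turn":0},
])

```text
clock: 11.8
tcp_pos: [389.4, -111.4, 1.5]
tcp_rot: [2.206, 0.033, -2.205]
wrist_force: [-0.7, -0.1, 0.1]
grip_width: 85.1
```

```bash
python3 - <<'E'
from h import *
s,R=st(); im=snap('wrist','w8.png')
E
```

```text
t 11.8 tcp [ 389.4 -111.4    1.5] x [ 0. -0. -1.] yawY -1.5402 F [-0.7 -0.1  0.1] w 85.1 q [-0.45  0.31  2.18 -0.    0.65  1.09]
```

View pics/w8.png

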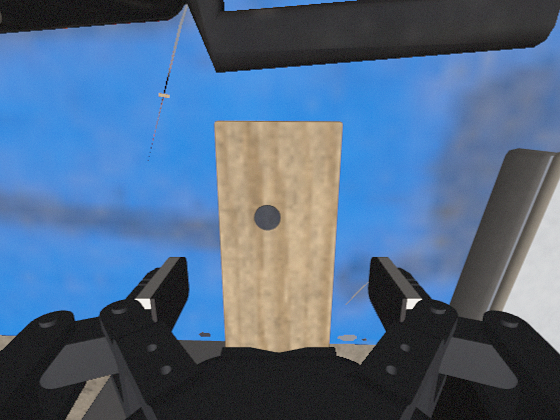

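The offcut sits centred between the open fingers, with its front corners at about (215,123) and (342,122). Closing.

Emit:
apply_moves([
  {"x":0,"y":0,"z":0,"turn":0},
  {"x":0,"y":0,"z":0,"turn":0},
  {"x":0,"y":0,"z":0,"turn":0},
  {"x":0,"y":0,"z":0,"turn":0},
  {"x":0,"y":0,"z":0,"turn":0},
  {"x":0,"y":0,"z":0,"turn":0},
], hand=1)

```text
clock: 12.6
tcp_pos: [389.2, -111.6, 2.0]
tcp_rot: [2.207, 0.032, -2.205]
wrist_force: [-0.7, 0.7, 5.7]
grip_width: 44.4
```

```bash
python3 - <<'E'
from h import *
s,R=st()
for u in [(215,123),(342,122)]: print(wun(s,R,u,35)-s['tcp_pos'])
im=snap('wrist','w9.png')
E
```

```text
t 12.6 tcp [ 389.2 -111.6    2. ] x [ 0.001 -0.001 -1.   ] yawY -1.5411 F [-0.7  0.7  5.7] w 44.4 q [-0.45  0.31  2.18 -0.    0.65  1.09]
[69.42027078 24.09336216 33.01513702]
[ 71.08417689 -19.95898264  33.01513702]
```

View pics/w9.png

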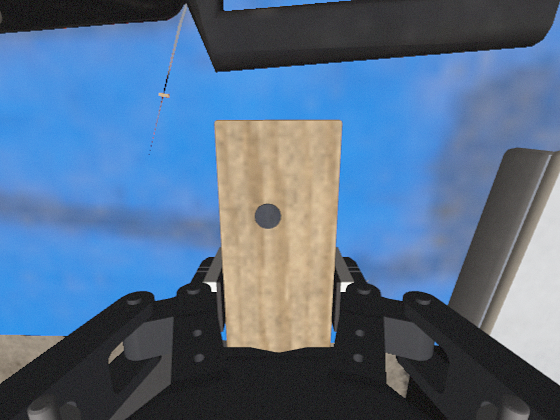

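Emit:
apply_moves([
  {"x":0,"y":0,"z":2,"turn":0},
  {"x":0,"y":0,"z":3,"turn":0},
  {"x":0,"y":0,"z":4,"turn":0},
  {"x":0,"y":0,"z":4,"turn":0},
  {"x":0,"y":0,"z":2,"turn":0},
  {"x":0.6,"y":3.9,"z":0,"turn":-0.02},
  {"x":0.6,"y":3.9,"z":0,"turn":-0.02},
  {"x":0.6,"y":3.9,"z":0,"turn":-0.02},
  {"x":0.6,"y":3.9,"z":0,"turn":-0.02},
  {"x":0.6,"y":3.9,"z":0,"turn":-0.02},
  {"x":0.6,"y":3.9,"z":0,"turn":-0.02},
  {"x":0.6,"y":3.9,"z":0,"turn":-0.02},
  {"x":0.6,"y":3.9,"z":0,"turn":-0.02},
  {"x":0.6,"y":4.1,"z":0,"turn":-0.02},
  {"x":0,"y":0,"z":-3,"turn":0},
  {"x":0,"y":0,"z":-3,"turn":0},
  {"x":0,"y":0,"z":-3,"turn":0},
  {"x":0,"y":0,"z":0,"turn":0},
  {"x":0,"y":0,"z":0,"turn":0},
])

```text
clock: 15.02
tcp_pos: [443.3, 241.7, 62.0]
tcp_rot: [-2.144, 0.161, 2.142]
wrist_force: [0.1, 0.6, -1.7]
grip_width: 44.5
```

```bash
python3 - <<'E'
from h import *
s,R=st()
im=snap('wrist','w10.png')
im=snap('scene','s10.png');cv2.imwrite('pics/s10z.png',cv2.resize(im[200:350,130:330],None,fx=4,fy=4,interpolation=cv2.INTER_CUBIC))
E
```

```text
t 15.025 tcp [443.3 241.7  62. ] x [ 0.001  0.    -1.   ] yawY -1.7211 F [ 0.1  0.6 -1.7] w 44.5 q [ 0.36  0.33  1.9  -0.    0.91  2.08]
```

View pics/w10.png

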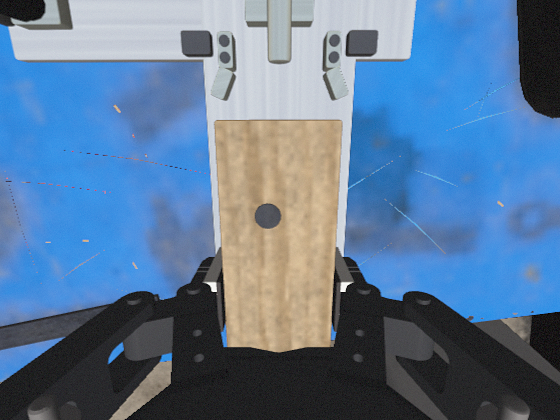

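View pics/s10z.png

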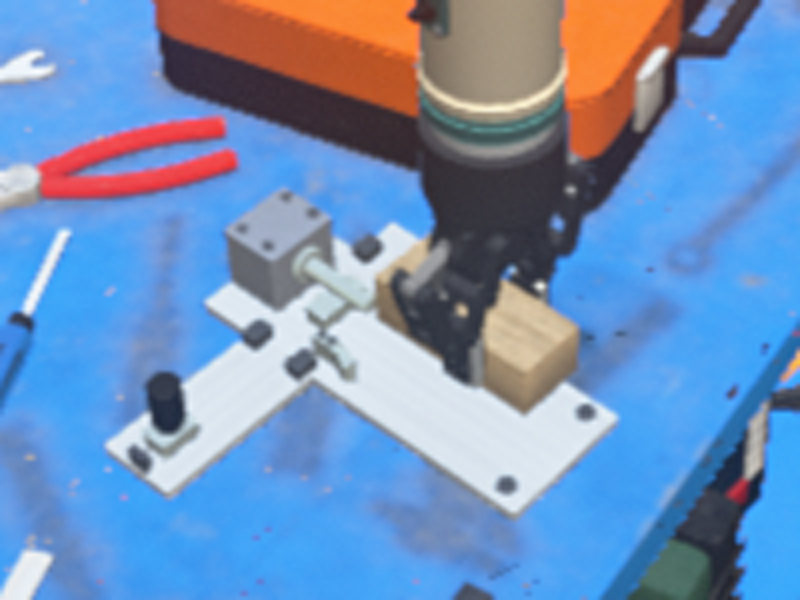

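The offcut hovers in line with the bed. The rails' inner edges are at about (234,66) and (325,66), the pin at column 279, and the block's front centre at (278.5,121).

```bash
python3 - <<'E'
from h import *
FX[:]=[543.7,226.4,-0.1514]
s,R=st()
for n,uv,z in [('railL',(234,66),26),('railR',(325,66),26),('flL',(213,96),26),('flR',(350,97),26),('pin',(279,63),41),('bedL',(208,110),10),('bedR',(354,110),10),('bedLb',(217,240),10),('bedRb',(346,240),10),('blkL',(215,122),85),('blkR',(342,122),85),('tcp',None,0)]:
    w=s['tcp_pos'] if uv is None else wun(s,R,uv,z if z<80 else s['tcp_pos'][2]+33); print(n,tofx(w).round(1))
E
```

```text
t 15.125 tcp [443.8 241.9  62.7] x [ 0.003  0.001 -1.   ] yawY -1.7211 F [ 0.1 -0.6 -1.9] w 44.3 q [ 0.36  0.33  1.9  -0.    0.91  2.08]
railL [-1.8 24.6]
railR [ -1.7 -24.7]
flL [-17.1  36.8]
flR [-17.5 -39.3]
pin [-2.7  0.2]
bedL [-24.   43.6]
bedR [-23.8 -45.8]
bedLb [-109.2   42.6]
bedRb [-109.1  -46.2]
blkL [-30.7  22.5]
blkR [-30.7 -21.6]
tcp [-101.1    0.3]
```

Emit:
apply_moves([
  {"x":0,"y":0,"z":-2,"turn":0},
  {"x":0,"y":0,"z":-1.5,"turn":0},
  {"x":0,"y":0,"z":-1,"turn":0},
  {"x":0,"y":0,"z":-0.3,"turn":0},
  {"x":0,"y":0,"z":0,"turn":0},
  {"x":0,"y":0,"z":0,"turn":0},
])

```text
clock: 15.88
tcp_pos: [443.3, 241.8, 13.9]
tcp_rot: [-2.144, 0.161, 2.142]
wrist_force: [-0.6, -0.6, -1.2]
grip_width: 44.1
```

Emit:
apply_moves([
  {"x":0,"y":0,"z":-0.1,"turn":0},
  {"x":0,"y":0,"z":0,"turn":0},
  {"x":0,"y":0,"z":0,"turn":0},
])

```text
clock: 16.25
tcp_pos: [442.8, 241.6, 12.4]
tcp_rot: [-2.143, 0.161, 2.143]
wrist_force: [-0.1, -0.5, -2.4]
grip_width: 44.2
```

Emit:
apply_moves([
  {"x":0,"y":0,"z":-0.1,"turn":0},
  {"x":0,"y":0,"z":0,"turn":0},
  {"x":0,"y":0,"z":0,"turn":0},
])

```text
clock: 16.62
tcp_pos: [442.9, 241.6, 12.0]
tcp_rot: [-2.144, 0.161, 2.143]
wrist_force: [-1.9, -0.5, 5.1]
grip_width: 44.4
```

The block touches the bed with about 7 N. I'll ease up 0.5 mm and push along the channel.

Emit:
apply_moves([
  {"x":0,"y":0,"z":0.05,"turn":0},
  {"x":0.5,"y":-0.08,"z":0,"turn":0},
  {"x":0.5,"y":-0.08,"z":0,"turn":0},
  {"x":0.5,"y":-0.07,"z":0,"turn":0},
  {"x":0.5,"y":-0.07,"z":0,"turn":0},
  {"x":0.5,"y":-0.08,"z":0,"turn":0},
  {"x":0,"y":0,"z":0,"turn":0},
  {"x":0,"y":0,"z":0,"turn":0},
])

```text
clock: 17.62
tcp_pos: [468.4, 237.8, 12.0]
tcp_rot: [-2.144, 0.161, 2.142]
wrist_force: [-0.8, -0.7, 4.0]
grip_width: 44.4
```

```bash
python3 - <<'E'
from h import *
FX[:]=[543.7,226.4,-0.1514]
s,R=st();print(tofx(s['tcp_pos']))
im=snap('wrist','w11.png')
E
```

```text
t 17.625 tcp [468.4 237.8  12. ] x [ 0.001  0.    -1.   ] yawY -1.721 F [-0.8 -0.7  4. ] w 44.4 q [ 0.34  0.42  1.91 -0.    0.81  2.06]
[-76.19515642  -0.10027753]
```

View pics/w11.png

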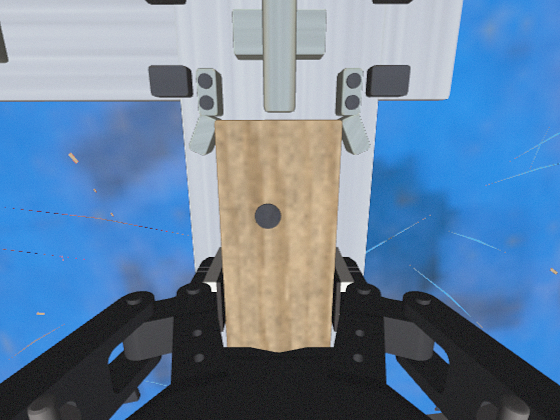

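The block's nose lies between the flares, just short of the pin, whose tip is at about (280,110). The stop is at (280,33), and everything is centred.

Emit:
apply_moves([
  {"x":0.4,"y":-0.06,"z":0,"turn":0},
  {"x":0.4,"y":-0.06,"z":0,"turn":0},
  {"x":0.4,"y":-0.06,"z":0,"turn":0},
  {"x":0.4,"y":-0.06,"z":0,"turn":0},
  {"x":0.4,"y":-0.06,"z":0,"turn":0},
  {"x":0,"y":0,"z":0,"turn":0},
  {"x":0,"y":0,"z":0,"turn":0},
])

```text
clock: 18.55
tcp_pos: [483.3, 235.3, 12.0]
tcp_rot: [-2.135, 0.162, 2.152]
wrist_force: [-11.8, 3.7, 12.3]
grip_width: 44.1
```

Emit:
apply_moves([
  {"x":0.2,"y":-0.03,"z":0,"turn":0},
  {"x":0,"y":0,"z":0,"turn":0},
  {"x":0,"y":0,"z":0,"turn":0},
])

```text
clock: 18.92
tcp_pos: [484.6, 235.1, 12.0]
tcp_rot: [-2.134, 0.162, 2.153]
wrist_force: [-13.0, 2.7, 14.4]
grip_width: 44.6
```

Emit:
apply_moves([
  {"x":0.2,"y":-0.03,"z":0,"turn":0},
  {"x":0,"y":0,"z":0,"turn":0},
  {"x":0,"y":0,"z":0,"turn":0},
])

```text
clock: 19.3
tcp_pos: [486.4, 234.8, 12.1]
tcp_rot: [-2.133, 0.162, 2.153]
wrist_force: [-13.0, 3.4, 14.0]
grip_width: 44.4
```

```bash
python3 - <<'E'
from h import *
FX[:]=[543.7,226.4,-0.1514]
s,R=st();print(tofx(s['tcp_pos']))
im=snap('wrist','w12.png')
E
```

```text
t 19.3 tcp [486.4 234.8  12.1] x [-0.009  0.    -1.   ] yawY -1.7214 F [-13.    3.4  14. ] w 44.4 q [0.32 0.44 1.87 0.   0.84 2.04]
[-57.93300817  -0.38952888]
```

View pics/w12.png

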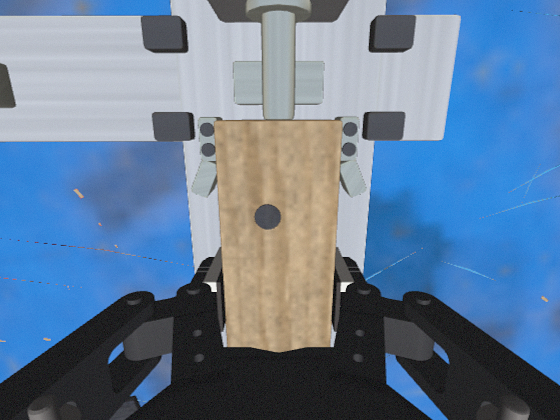

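The plunger is being pressed in, with its tip on the block at (278,120) and the stop ahead at about (279,82). The bed drag is a bit high, so I'll lift slightly and go on in small steps.

Emit:
apply_moves([
  {"x":0.2,"y":-0.03,"z":0.05,"turn":0},
  {"x":0.2,"y":-0.03,"z":0,"turn":0},
  {"x":0,"y":0,"z":0,"turn":0},
  {"x":0,"y":0,"z":0,"turn":0},
])

```text
clock: 19.85
tcp_pos: [490.5, 234.1, 12.1]
tcp_rot: [-2.133, 0.162, 2.153]
wrist_force: [-12.1, 3.7, 11.1]
grip_width: 44.4
```

Emit:
apply_moves([
  {"x":0.2,"y":-0.03,"z":0,"turn":0},
  {"x":0,"y":0,"z":0,"turn":0},
  {"x":0,"y":0,"z":0,"turn":0},
])

```text
clock: 20.23
tcp_pos: [492.2, 233.9, 12.1]
tcp_rot: [-2.133, 0.162, 2.154]
wrist_force: [-13.2, 4.4, 10.7]
grip_width: 44.1
```

Emit:
apply_moves([
  {"x":0.1,"y":-0.01,"z":0,"turn":0},
  {"x":0,"y":0,"z":0,"turn":0},
  {"x":0,"y":0,"z":0,"turn":0},
])

```text
clock: 20.6
tcp_pos: [492.5, 233.8, 12.2]
tcp_rot: [-2.132, 0.162, 2.155]
wrist_force: [-13.8, 4.0, 12.4]
grip_width: 44.1
```

Emit:
apply_moves([
  {"x":0.1,"y":-0.02,"z":0,"turn":0},
  {"x":0,"y":0,"z":0,"turn":0},
  {"x":0,"y":0,"z":0,"turn":0},
])

```text
clock: 20.98
tcp_pos: [492.5, 233.8, 12.0]
tcp_rot: [-2.129, 0.163, 2.157]
wrist_force: [-16.0, 5.8, 12.3]
grip_width: 44.2
```

Emit:
apply_moves([
  {"x":0.1,"y":-0.01,"z":0,"turn":0},
  {"x":0,"y":0,"z":0,"turn":0},
  {"x":0,"y":0,"z":0,"turn":0},
])

```text
clock: 21.35
tcp_pos: [492.5, 233.8, 12.0]
tcp_rot: [-2.127, 0.163, 2.159]
wrist_force: [-17.7, 5.8, 14.4]
grip_width: 44.2
```

Emit:
apply_moves([
  {"x":0.1,"y":-0.02,"z":0,"turn":0},
  {"x":0,"y":0,"z":0,"turn":0},
  {"x":0,"y":0,"z":0,"turn":0},
])

```text
clock: 21.72
tcp_pos: [492.5, 233.7, 12.0]
tcp_rot: [-2.125, 0.163, 2.161]
wrist_force: [-18.2, 6.7, 15.4]
grip_width: 44.3
```

```bash
python3 - <<'E'
from h import *
FX[:]=[543.7,226.4,-0.1514]
s,R=st();print(tofx(s['tcp_pos']))
im=snap('wrist','w13.png')
im=snap('scene','s13.png');cv2.imwrite('pics/s13z.png',cv2.resize(im[220:330,130:280],None,fx=5,fy=5,interpolation=cv2.INTER_CUBIC))
E
```

```text
t 21.725 tcp [492.5 233.7  12. ] x [-0.017  0.001 -1.   ] yawY -1.7218 F [-18.2   6.7  15.4] w 44.3 q [0.31 0.45 1.86 0.01 0.85 2.03]
[-51.68559865  -0.47424149]
```

View pics/w13.png

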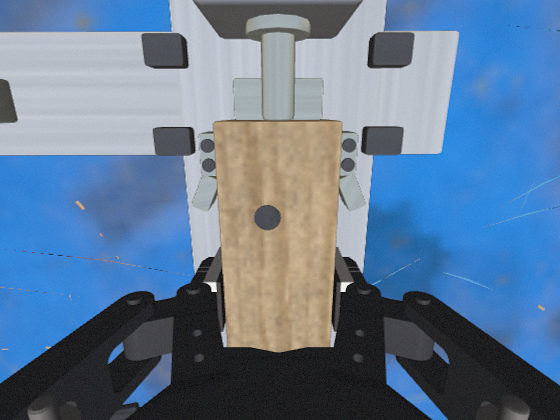

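View pics/s13z.png

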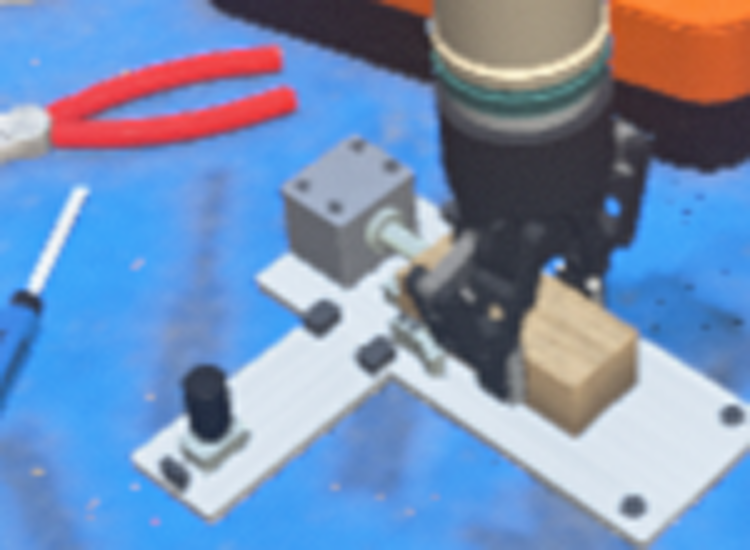

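The stop's face is now hidden at the block's end edge (row 121), and the rails flank the block evenly. The TCP has stalled while the force rises from about 14 to 19 N, so it's seated. I'll add a little margin and settle.

Emit:
apply_moves([
  {"x":0.1,"y":-0.02,"z":0.03,"turn":0},
  {"x":0.1,"y":-0.01,"z":0,"turn":0},
  {"x":0,"y":0,"z":0,"turn":0},
  {"x":0,"y":0,"z":0,"turn":0},
  {"x":0,"y":0,"z":0,"turn":0},
  {"x":0,"y":0,"z":0,"turn":0},
  {"x":0,"y":0,"z":0,"turn":0},
  {"x":0,"y":0,"z":0,"turn":0},
])

```text
clock: 22.82
tcp_pos: [492.5, 233.7, 12.0]
tcp_rot: [-2.121, 0.163, 2.165]
wrist_force: [-22.4, 8.5, 16.8]
grip_width: 44.2
```

```bash
python3 - <<'E'
from h import *
FX[:]=[543.7,226.4,-0.1514]
s,R=st();print(tofx(s['tcp_pos']),abs(s['qvel']).max())
im=snap('wrist','w14.png')
K=[(216,122),(342,122)]
for u in K: print(tofx(wun(s,R,u,45)))
for n,u,z in [('stopL',(233,119),23.5),('stopR',(325,119),23.5),('stopfarL',(233,79),23.5),('railL',(216,150),26),('railR',(341,150),26)]: print(n,tofx(wun(s,R,u,z)))
E
```

```text
t 22.825 tcp [492.5 233.7  12. ] x [-0.02   0.001 -1.   ] yawY -1.722 F [-22.4   8.5  16.8] w 44.2 q [0.31 0.45 1.85 0.01 0.86 2.03]
[-51.73148581  -0.51763963] 0.002117294497942798
[19.40574727 21.11876178]
[ 19.42802149 -21.99505108]
stopL [20.03009736 18.25045413]
stopR [ 20.05073983 -19.38256512]
stopfarL [35.17550603 17.59824568]
railL [ 7.77729726 25.44649083]
railR [  7.78815254 -26.18754382]
```

View pics/w14.png

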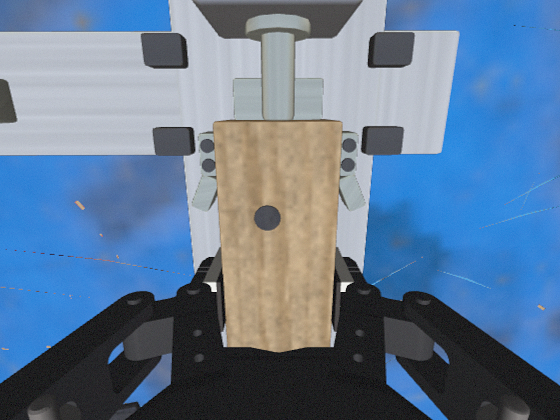

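The block's end measures at fixture x ≈ 19.4 mm, against 20 mm for the stop face, and it is centred within 0.5 mm. The arm is at rest and pushing with about 24 N in the horizontal. Handing in.

```bash
python3 - <<'E'
from h import *
print(ticket.hand_in()); st()
E
```

```text
the job is handed in; nothing more can be done
None
the job is handed in; nothing more can be done
```

The stop bar is pulled out to its end, and the offcut lies on the bed, seated on the stop. I handed the job in at about 23 s with the gripper still holding it pressed there. The hand-in gave no verdict.

- **Stop bar:** I gripped the knob and pulled about 54 mm, until it stalled with 15 N on it. After I let go, the pictures showed the raised stop across the middle of the channel, and it still looked in place at the end. The plunger was still sprung out at that point.
- **Offcut:** I gripped it slightly behind its centre, set it on the bed until it touched with about 7 N, and pushed it along the channel in small steps. It stopped advancing while the force kept rising.
- **Last checks:**
  - Its end measured at fixture x ≈ 19.4 mm, against 20 mm for the stop face, so the plunger should be in by about 21 to 22 mm.
  - It was centred within about 0.5 mm and in line with the channel; the arm was at rest.
  - The horizontal push was about 24 N. Taking off the plunger and the drag on the bed, I estimate 8 to 10 N on the stop, but I could not measure that directly.
- **Deviations:**
  - The gripper tilted about 0.02 rad under the push, which is within tolerance if the offcut tilted with it.
  - It still pressed the offcut onto the bed with roughly 17 N.
  - The top and wrist cameras disagreed by 3 to 4 mm in x, so I used the wrist camera for the fit.
- **Sanding block and grey box:** I never touched either of them, though I did not measure their positions again at the end.

My first two move calls were refused because rows left out some keys; nothing moved.

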